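# Seat a keyed tom post in its mount bracket

## Robot

A 7-joint arm with a two-finger parallel gripper is mounted at the origin on the work surface. World frame = base frame: x ahead of the robot, y to its left, z up, the work surface at z = 0. Lengths are in m, angles in degrees, forces in N, time in s.
With the tool pointing down it reaches from about 0.35 to 0.9 m from the base axis. Payload 7.2 kg.
Tool frame: the origin (TCP) lies at the very end of the fingers, on their centre line; the grasp point (between the pads) lies 19 mm behind it; z points along the fingers, y is the line along which they close (so a half turn about z gives the same grasp; the last joint's range is limited). The gripper opens to 88 mm and grips with 3 to 60 N. Pads are 20 mm wide; open, the fingers measure 115 mm over their backs; the gripper's body (75 mm by 178 mm) begins 61 mm behind the grasp point.
Start: joints at [69.603, 23.554, -0.728, 91.456, 0.321, 64.991, -4.71], TCP at [0.177, -0.599, 0.203] pointing down, gripper open.
Joint ranges: [-169.25, 169.25], [-16.82, 113.86], [-84.01, 82.57], [7.8, 145.47], [-59.2, 239.2], [7.22, 106.19], [-163.78, 163.78]. Speed limits (degrees/s): [136.94, 136.94, 172.46, 172.46, 180, 180, 180].

## Interface

Orientations are given as a 3x3 rotation matrix whose columns are the frame's x, y, z axes.
In Python, from plant import readout, camera, workorder, finder gives the robot as it stands. The module is installed in compiled form; this text tells all that it offers.
- The arm moves only by the shell command python3 -m handwheel 'ROWS' [FORCE]. ROWS is JSON, one flat list of numbers, 5 for each row, row after row: the shift along the tool's x, y, z in mm, then the turn about the tool's z in rad, then the opening, from 0 (shut) to 1 (fully open). In form: [dx, dy, dz, turn, hand, dx, dy, dz, turn, hand, ...]. A call has 1 to 12 rows; each row shifts and turns the commanded pose from where the row before left it, along the tool's axes as they then stand; what a row does not reach is not made up. A row lasts 1/12 s, in which the tool goes at most 41.7 mm and 7.16 degrees, less where a joint would pass 70% of its speed; a pose out of reach is approached as far as the arm can. A call is refused whole if a number of a shift passes 41.7 or a number of a turn 0.125, either way. A call with a gripper value outside its range is refused whole. The fingers move at their own pace and stop on an object; FORCE is the grip in N (left out, the last holds). Time passes only in rows, so rows that do not move let the fingers close. It gives the time, the measured TCP pose, the force, the opening and the grip force at its end, in the units of the state.
- readout.sense(): the state, without advancing time (a new reading comes with each control period).
- camera(name): name is "side" or "top"; returns a dict with "image" (384x512x3 uint8, red, green, blue), "vertical_fov" (degrees; the focal length in pixels is half the picture's height over the tangent of half this angle, whatever the lens; pixels are square), "cx", "cy" (the principal point, pixels), "xyz" and "rotation" of the camera in the world. Camera axes: x right, y up, looking along -z (the intrinsics and any distortion apply to the point x, -y, -z); pixel columns grow to the right and rows downward; lengths in m; the calibration is good to about 2 mm. A picture is of the moment at which its call begins. There is no depth.
- workorder.job_done(): hands the job in; it is judged then, once.
Trained networks look in the newest picture that a camera, given by its name, has taken for a name from the list of things; names that differ only in an ending like _2 or _b are one class to them, and where a whole thing is asked for, a point or a joint stands for the part that bears it (a point fixed in the world has none). Each returns a list of dicts, best first, with "conf" (0 to 1); they miss things now and then, are a little off and sometimes report something else, mostly with a low value. They report only what shows in the picture. A call takes as long as a camera call. They do not tell look-alikes from the thing itself.
- finder.recognise(camera, label): "bbox" ([left, top, width, height] in pixels, round what is visible of it).
The state is a dict: "time": time; "joint_pos": joint angles; "joint_vel": joint speeds; "effort": joint torques, N m; "position": TCP position; "eef_rot": TCP orientation; "ft_force": force on the tool from outside, world axes, zero at the start; "wrist_torque": the same for the moment, N m; "grip_width": finger opening in m; "grip_force": force on a finger pad.
Only numpy, scipy, OpenCV 4.12 (cv2) and the standard library are available. Lean on these libraries where they do the work, as an engineer would, in place of code of your own. Each camera call takes 0.05 s, during which the arm holds its last target. There are 200 camera calls.

## Task

Take the chrome tom post with the memory-lock collar out of the wooden rack and push its lower end into the bore of the chrome bracket on the sliding fixture block, turning it until the tongue under the collar slips into the notch in the bracket's rim and the collar sits fully home. Finish while still gripping the post and pressing it down firmly, as if the wing bolt were about to be tightened: do not let go. Leave the black post and the loose lug, spur tip and tension rod where they are.

Things in the scene. Friction and masses are not known exactly. Their poses are not given: they have to be found in the camera images.
- post: Chrome tube, 22.2 mm diameter, 163 mm long, 0.2 to 0.3 kg, upright in one of the rack's holes. Origin: centre of its lower end; z runs up the tube, x points to the tongue's side. The lowest 4 mm taper to 16 mm diameter. Grey collar, 34 mm diameter, 55 to 73 mm above the lower end, with small ears to 24 mm off axis on the -x side; the bare tube above it is for gripping.
- post_seat (a point): Point on the post's axis in the plane of the collar's underside, 55 mm above the lower end. Axes as post. Home means this point is at bracket_mouth and the two x axes point the same way; from the start that is a turn of at most 1.4 rad.
- post_key (a point): Tip of the collar's one tongue (the key): it hangs 9 mm below the collar on the post's +x side, 11.5 to 17 mm off the axis, 8 mm wide, half-round at its tip. This point: lowest point, 14 mm off axis, 46 mm above the lower end. A dark line on the collar runs above the tongue.
- bracket: Chrome upright sleeve bolted on the fixture block: 40 mm outside, bore 24 mm, 60 mm tall, bore 56 mm deep, open at the top. Origin: centre of its underside, 34 mm above the counter; z up. A wing bolt sticks out 43 mm on its -x side, 30 mm below the rim. The block slides on the brass track (along the bracket's y) only if pushed sideways with more than about 15 N.
- bracket_mouth (a point): Centre of the bracket's rim, on the bore axis, 94 mm above the counter. Axes as bracket. The one notch, 11 mm wide and 11 mm deep, is cut through the rim on the +x side. Elsewhere the tongue rides on the rim with the collar 9 mm too high. Pressing firmly means about 10 N.
- rack: Fixed wooden block 75 x 200 x 36 mm with two blind holes, 25 mm diameter, 31 mm deep, 50 mm either side of its middle along its y axis. Origin: centre of its underside. A post stands in each hole on its floor, 5 mm above the counter; the posts' tops are 168 mm above the counter.
- plain_post: Black post, same tube size (22.2 mm diameter, 163 mm long, 0.2 kg) without collar or tongue, in the rack's other hole, to be left alone. Origin: centre of its lower end.
- tube_lug: Gold tube lug lying on its two feet, 98 mm long along its y axis, 26 mm high. Bystander. Origin: centre of its underside.
- spur_tip: Chrome spur tip, a pointed cone 24 mm in diameter and 44 mm high standing on its base. Bystander. Origin: centre of its base.
- tension_rod: Steel tension rod lying on the counter, 116 mm long along its y axis, 6 mm thick with a 14 mm flange. Bystander. Origin: under its middle, on the counter.
Mind the look-alikes: they are no part of the job. Several things look just like the post: the one meant starts farthest to the robot's left.

How it is judged:
By the outcome, as a careful person would: the job done as asked, in the order asked, and still so for the second after the job is handed in, while the arm keeps its last pose, push and grip.
It also fails if it takes over 38 s, if anything falls off the work surface, if the arm or the gripper's body presses on something with over 40 N, if the wrist force passes 120 N, or if a joint passes its speed limit or range.

## Working session

There is one attempt and no reset: what is moved stays moved. The work goes in short steps, Python scripts to look and compute and a shell command to move; the robot and the scene stay as the last step left them, time stands still between calls to the robot, and variables do not carry over. Pictures are saved under pics/ and viewed, at most 10 in all, crops included, and the job is handed in when it is done.

```bash
mkdir -p pics; cat > h.py <<'E'
import numpy as np, cv2
from plant import readout, camera, workorder, finder
def K(c):
    h=c["image"].shape[0]; f=h/2/np.tan(np.radians(c["vertical_fov"])/2); return f
def proj(c,P):
    P=np.atleast_2d(P); q=(P-np.array(c["xyz"]))@np.array(c["rotation"])
    f=K(c); return np.c_[c["cx"]+f*q[:,0]/-q[:,2], c["cy"]-f*q[:,1]/-q[:,2]]
def ray(c,u,v):
    f=K(c); d=np.array(c["rotation"])@np.array([(u-c["cx"])/f,-(v-c["cy"])/f,-1]); return np.array(c["xyz"]),d
def atz(c,u,v,z):
    o,d=ray(c,u,v); return o+d*(z-o[2])/d[2]
def save(c,n): cv2.imwrite("pics/"+n,c["image"][:,:,::-1])
E
python3 - <<'E'
from h import *
for n in("side","top"):
    c=camera(n); save(c,n+"0.png"); print(n,{k:v for k,v in c.items() if k!="image"})
    for l in("post","post_key","bracket","bracket_mouth","rack","plain_post","tube_lug","spur_tip","tension_rod"):
        print(l,[(np.round(d["bbox"]).astype(int).tolist(),round(d["conf"],2)) for d in finder.recognise(n,l)][:4])
s=readout.sense();print(s)
E
```

```text
side {'vertical_fov': 55.98226156589923, 'cx': 258.19657279502826, 'cy': 191.61639500359377, 'xyz': array([ 0.20738242, -0.42065781,  0.53063242]), 'rotation': array([[ 0.77357443,  0.38794467, -0.50108037],
       [-0.63360499,  0.45941531, -0.62248076],
       [-0.0112841 ,  0.79902222,  0.60119561]])}
post [([127, 181, 28, 70], 0.89), ([199, 177, 19, 67], 0.82), ([164, 121, 16, 57], 0.79), ([236, 127, 20, 63], 0.66)]
post_key [([128, 176, 29, 75], 0.92), ([236, 130, 20, 60], 0.89), ([201, 174, 22, 70], 0.8), ([164, 123, 13, 53], 0.79)]
bracket [([321, 243, 60, 61], 0.67)]
bracket_mouth [([326, 242, 53, 64], 0.62)]
rack [([164, 166, 41, 65], 0.74), ([171, 141, 20, 61], 0.18)]
plain_post [([171, 142, 18, 61], 0.94)]
tube_lug [([345, 200, 46, 22], 0.68)]
spur_tip []
tension_rod [([282, 158, 13, 24], 0.41)]
top {'vertical_fov': 42.82875454578892, 'cx': 253.6252082627677, 'cy': 195.85269608295417, 'xyz': array([0.4934542 , 0.0613089 , 1.19010126]), 'rotation': array([[ 0.02306671,  0.99654116, -0.07983509],
       [-0.99928022,  0.02538821,  0.02818662],
       [ 0.030116  ,  0.0791274
[... 713 characters left out ...]
0489]), 'joint_vel': array([-0.04878429, -0.08337046, -0.01116909,  0.00796652, -0.04659452,
       -0.03068704, -0.08800237]), 'effort': array([ 8.53310539e-04, -5.87738729e+01,  6.41122721e-01, -2.91387016e+01,
       -5.38086577e-02,  1.04057181e-02,  1.02071814e-05]), 'position': array([ 0.17737863, -0.59932455,  0.20258653]), 'eef_rot': array([[ 9.58874380e-01,  2.83830802e-01,  1.13556970e-05],
       [ 2.83830801e-01, -9.58874375e-01, -9.57933143e-05],
       [-1.63004064e-05,  9.50768514e-05, -9.99999995e-01]]), 'ft_force': array([ 0.41239539,  0.03812725, -0.09844993]), 'wrist_torque': array([0.00167583, 0.02411384, 0.01740081]), 'grip_force': 0.0, 'grip_width': 0.08764238558706915}
```

```bash
python3 - <<'E'
import cv2
a=cv2.imread("pics/side0.png")[100:320,100:420]; cv2.imwrite("pics/side0c.png",cv2.resize(a,None,fx=2.5,fy=2.5,interpolation=cv2.INTER_CUBIC))
a=cv2.imread("pics/top0.png")[90:320,110:400]; cv2.imwrite("pics/top0c.png",cv2.resize(a,None,fx=2.6,fy=2.6,interpolation=cv2.INTER_CUBIC))
E
```

```text
(no output)
```

View pics/side0c.png

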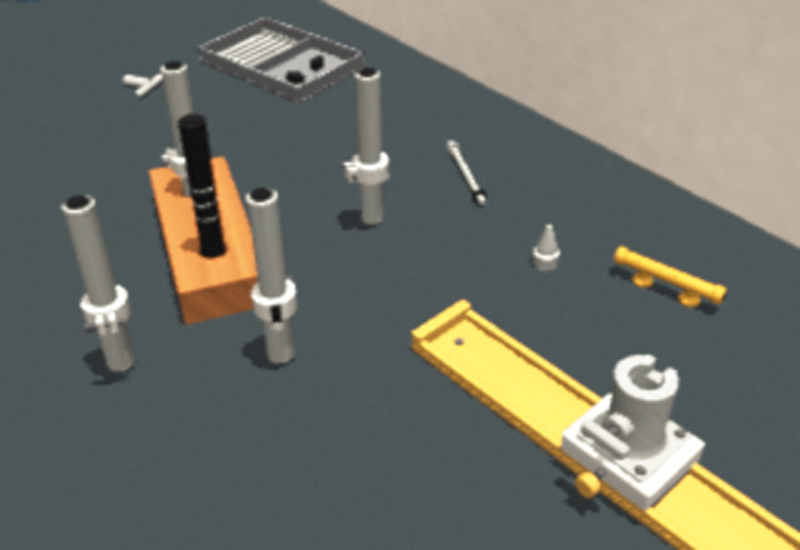

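View pics/top0c.png

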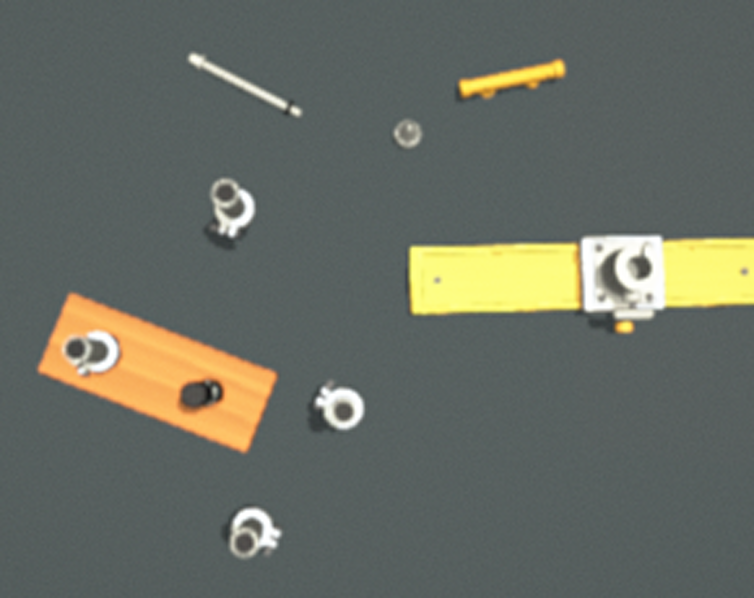

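Top crop (2.6x, offset 110,90): the wanted post is in the rack's left hole, with its top at px (139,224) and its ears toward (142,232). The bracket rim is at px (356,193), wing bolt toward the robot, notch away from it. In the side crop (2.5x, offset 100,100), the post top is at px (170,126) and the rim at px (358,250).

```bash
python3 - <<'E'
from h import *
t=camera("top"); s=camera("side")
def T(x,y): return 110+x/2.6,90+y/2.6
def S(x,y): return 100+x/2.5,100+y/2.5
print("posttop",atz(t,*T(76,349),.168),atz(s,*S(175,66),.168))
print("ears top",atz(t,*T(83,371),.069),"collar",atz(t,*T(98,350),.072))
print("rim",atz(t,*T(638,267),.094),atz(s,*S(646,377),.094))
print("wing",atz(t,*T(633,315),.064))
for a in ((411,247),(411,314),(755,238),(755,304)): print("track",atz(t,*T(*a),.01))
for a in((70,293),(275,373),(247,452),(39,372)): print("rack",atz(t,*T(*a),.036))
# zooms
b=t["image"][210:245,125:165]; b2=s["image"][120:180,150:200]
b3=t["image"][175:215,325:375]; b4=s["image"][230:300,315:390]
tl=[cv2.resize(x[:,:,::-1],(390,290),interpolation=cv2.INTER_CUBIC) for x in(b,b2,b3,b4)]
cv2.imwrite("pics/z.png",np.vstack([np.hstack(tl[:2]),np.hstack(tl[2:])]))
E
```

```text
posttop [0.51036673 0.26799285 0.168     ] [0.51257741 0.26607946 0.168     ]
ears top [0.49299051 0.2811501  0.069     ] collar [0.51153726 0.26832023 0.072     ]
rim [ 0.59431332 -0.19978031  0.094     ] [ 0.59464575 -0.20006289  0.094     ]
wing [ 0.55401926 -0.20272144  0.064     ]
track [ 0.61530086 -0.0065238   0.01      ]
track [ 0.55276182 -0.007821    0.01      ]
track [ 0.63228624 -0.33043843  0.01      ]
track [ 0.57006455 -0.33038406  0.01      ]
rack [0.5628523  0.30215477 0.036     ]
rack [0.49517264 0.11544459 0.036     ]
rack [0.42393658 0.1384544  0.036     ]
rack [0.49117225 0.32680918 0.036     ]
```

View pics/z.png

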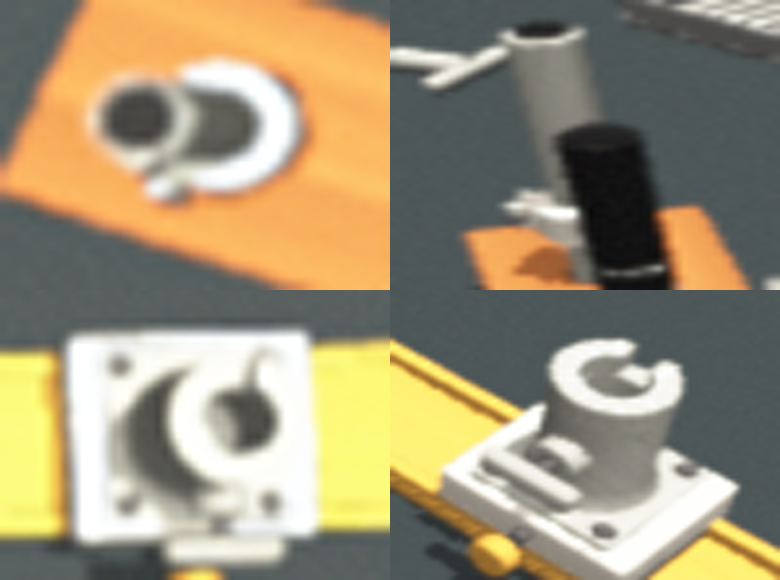

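```bash
python3 -m handwheel '[31,-25,-9,0,1,31,-25,-9,0,1,31,-25,-9,0,1,31,-25,-9,0,1,31,-25,-9,0,1,31,-25,-9,0,1,31,-25,-9,0,1,31,-25,-9,0,1,31,-25,-9,0,1,31,-25,-9,0,1,31,-25,-9,0,1,31,-25,-9,0,1]' 30; python3 -m handwheel '[16,-36,0,0,1,16,-36,0,0,1,16,-36,0,0,1,16,-36,0,0,1,16,-36,0,0,1,16,-36,0,0,1,16,-36,0,0,1,16,-36,0,0,1,16,-36,0,0,1,16,-36,0,0,1,16,-36,0,0,1,0,0,0,0,1]'
cat >> h.py <<'E'
def to(x,y,z):
    s=readout.sense(); d=np.array([x,y,z])-s["position"]; print("t",round(s["time"],2),"pos",np.round(s["position"],4),"f",np.round(s["ft_force"],1),"tq",np.round(s["wrist_torque"],2),"w",round(s["grip_width"],4),"gf",round(s["grip_force"],1),"yaw",np.round(np.degrees(np.arctan2(s["eef_rot"][1,0],s["eef_rot"][0,0])),1),"tool shift mm",np.round(s["eef_rot"].T@d*1000,1))
E
python3 -c "
from h import *
to(.511,.267,.125);print(readout.sense()['joint_pos'])"
```

```text
time: 2.1
position: [0.4496, -0.2043, 0.3114]
eef_rot: [[0.959, 0.284, 0.001], [0.284, -0.959, -0.001], [0.001, 0.001, -1.0]]
ft_force: [-0.1, -0.7, 0.1]
grip_width: 0.0878
grip_force: 0.0
time: 3.1
position: [0.5036, 0.2321, 0.3104]
eef_rot: [[0.956, 0.293, -0.001], [0.293, -0.956, 0.005], [0.0, -0.005, -1.0]]
ft_force: [-1.2, -0.1, -0.6]
grip_width: 0.0881
grip_force: 0.0
t 3.1 pos [0.5036 0.2321 0.3104] f [-1.2 -0.1 -0.6] tq [-0.02  0.09  0.  ] w 0.0881 gf 0.0 yaw 17.0 tool shift mm [ 17.2 -30.3 185.5]
[ 5.00649154e-02  1.61707196e+01 -3.74478604e+01  9.04854934e+01
  9.76419382e+00  7.66265074e+01 -1.11525728e+02]
```

```bash
python3 -m handwheel '[9,-15,0,0,1,8,-15,0,0,1,0,0,25,0,1,0,0,25,0,1,0,0,0,0,1,0,0,0,0,1]'; python3 - <<'E'
from h import *
to(.511,.267,.118)
t=camera("top"); s=camera("side")
save(s,"s1.png")
p=readout.sense()["position"]
print(proj(s,p),proj(t,p))
a=s["image"][60:200,100:240]; b=t["image"][190:260,100:170]
cv2.imwrite("pics/s1c.png",np.hstack([cv2.resize(x[:,:,::-1],(395,395),interpolation=cv2.INTER_CUBIC) for x in(a,b)]))
E
```

```text
time: 3.6
position: [0.5126, 0.2565, 0.2599]
eef_rot: [[0.959, 0.284, -0.002], [0.284, -0.959, -0.001], [-0.003, 0.001, -1.0]]
ft_force: [-0.2, 0.5, 0.7]
grip_width: 0.0877
grip_force: 0.0
t 3.6 pos [0.5126 0.2565 0.2599] f [-0.2  0.5  0.7] tq [0.06 0.03 0.02] w 0.0877 gf 0.0 yaw 16.5 tool shift mm [  1.8 -10.6 141.9]
[[165.25642934  85.9277641 ]] [[134.89897006 221.56000895]]
```

View pics/s1c.png

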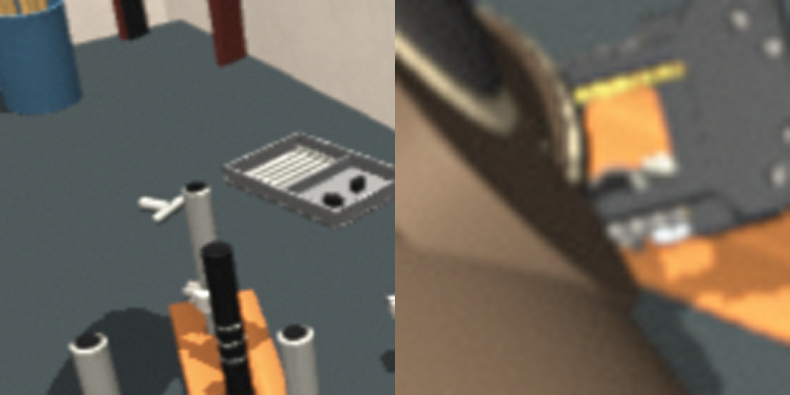

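Top view (right) shows the gripper around the post. The side view (left) still shows the post top at px (170,126), but I can't see the gripper there, so I'll check the full side picture.

View pics/s1.png

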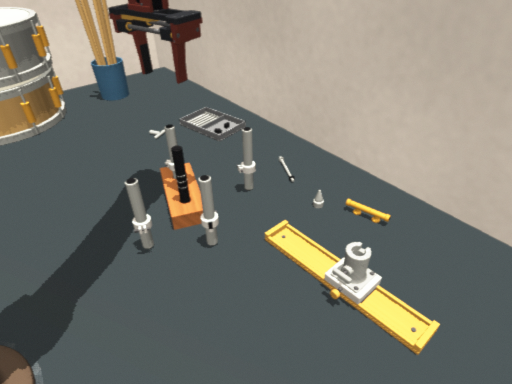

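```bash
python3 -c "
from h import *
for i in range(2):
  s=camera('side'); print(s['xyz'],s['rotation'][0]); save(s,'s2.png')
a=cv2.imread('pics/s1.png').astype(int)-cv2.imread('pics/s2.png'); print(abs(a).max(), (abs(a).sum(2)>60).sum())
a=cv2.imread('pics/side0.png').astype(int)-cv2.imread('pics/s2.png'); m=abs(a).sum(2)>60; print(m.sum()); ys,xs=np.nonzero(m); print(xs.min(),xs.max(),ys.min(),ys.max())
print(proj(s,[[.5126,.2565,.26],[.511,.267,.168]]))
"
```

```text
[ 0.20738242 -0.42065781  0.53063242] [ 0.77357443  0.38794467 -0.50108037]
[ 0.20738242 -0.42065781  0.53063242] [ 0.77357443  0.38794467 -0.50108037]
83 358
13408
0 202 0 383
[[165.14456958  87.10996632]
 [169.15978722 126.46778986]]
```

The full side picture shows only part of the arm at the lower left (0–40, 345–384), and no gripper at (165,87), where it should be.

```bash
python3 -c "
from h import *
s=camera('side'); save(s,'s3.png')
for n in ('s1','s2','s3'):
  a=abs(cv2.imread('pics/side0.png').astype(int)-cv2.imread('pics/'+n+'.png')).sum(2)>60
  print(n,[[int(a[r:r+32,c:c+32].sum()) for c in range(0,224,32)] for r in range(0,384,64)], a[40:110,140:190].sum())
a=cv2.imread('pics/s3.png')[0:384,0:260]; b=cv2.imread('pics/top0.png'); t=camera('top'); b=t['image'][:,:256,::-1]
cv2.imwrite('pics/m.png',np.hstack([a,b]))
print(readout.sense()['time'],readout.sense()['position'])
"
```

```text
s1 [[0, 0, 0, 471, 999, 806, 211], [0, 0, 0, 0, 117, 221, 0], [0, 0, 0, 0, 0, 9, 0], [0, 0, 0, 583, 308, 9, 0], [0, 317, 975, 251, 0, 0, 0], [1024, 887, 52, 0, 0, 0, 0]] 940
s2 [[0, 0, 0, 481, 999, 823, 217], [0, 0, 0, 0, 114, 214, 0], [0, 0, 0, 0, 0, 8, 0], [0, 0, 0, 587, 304, 9, 0], [0, 319, 975, 248, 0, 0, 0], [1024, 884, 51, 0, 0, 0, 0]] 926
s3 [[0, 0, 0, 484, 1000, 823, 217], [0, 0, 0, 0, 113, 214, 0], [0, 0, 0, 0, 0, 9, 0], [0, 0, 0, 586, 305, 9, 0], [0, 319, 974, 247, 0, 0, 0], [1024, 882, 52, 0, 0, 0, 0]] 925
3.9 [0.51359907 0.25734049 0.26182835]
```

View pics/m.png

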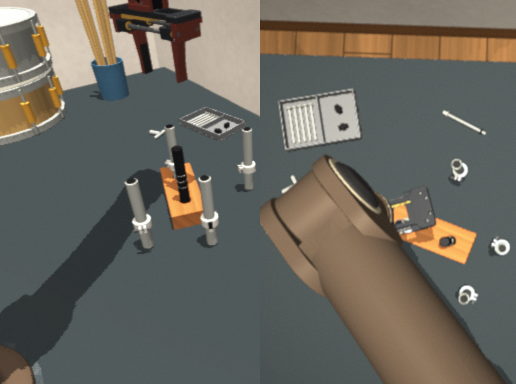

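The dark red part at the top of the side view is the gripper, with its fingertips at about (148,72) and (182,80). That straddles the post, so I'll correct by 10 mm, descend and grip.

```bash
python3 -m handwheel '[0,-10,0,0,1,0,0,20,0,1,0,0,30,0,1,0,0,30,0,1,0,0,30,0,1,0,0,25,0,1,0,0,7,0,1,0,0,0,0,1,0,0,0,0,1]'; python3 -c "
from h import *
to(.511,.267,.118)"
```

```text
time: 4.65
position: [0.5105, 0.2677, 0.1196]
eef_rot: [[0.959, 0.284, 0.001], [0.284, -0.959, 0.001], [0.001, -0.001, -1.0]]
ft_force: [0.0, 0.5, -0.1]
grip_width: 0.0878
grip_force: 0.0
t 4.65 pos [0.5105 0.2677 0.1196] f [ 0.   0.5 -0.1] tq [ 0.01  0.01 -0.02] w 0.0878 gf 0.0 yaw 16.5 tool shift mm [0.3 0.8 1.6]
```

```bash
python3 -m handwheel '[0,0,0,0,0,0,0,0,0,0,0,0,0,0,0,0,0,0,0,0,0,0,0,0,0,0,0,0,0,0,0,0,0,0,0,0,0,0,0,0]' 50; python3 -m handwheel '[0,0,-10,0,0,0,0,-20,0,0,0,0,-30,0,0,0,0,-30,0,0,0,0,-30,0,0,0,0,-20,0,0,0,0,0,0,0,0,0,0,0,0]'; python3 -c "
from h import *
to(.5945,-.2,.24)"
```

```text
time: 5.32
position: [0.5103, 0.2668, 0.1186]
eef_rot: [[0.959, 0.284, 0.0], [0.284, -0.959, -0.0], [0.0, 0.0, -1.0]]
ft_force: [-0.1, 0.3, 0.3]
grip_width: 0.038
grip_force: 0.0
time: 5.98
position: [0.5107, 0.2672, 0.2602]
eef_rot: [[0.959, 0.284, 0.003], [0.284, -0.959, 0.001], [0.003, -0.0, -1.0]]
ft_force: [0.1, -0.4, -1.4]
grip_width: 0.0002
grip_force: 0.0
t 5.98 pos [0.5107 0.2672 0.2602] f [ 0.1 -0.4 -1.4] tq [-0.03  0.02 -0.02] w 0.0002 gf 0.0 yaw 16.5 tool shift mm [-52.3 471.8  19.9]
```

I lifted before the fingers had closed, so the gripper came up empty. I'll check whether the post is still standing as before.

```bash
python3 -m handwheel '[0,0,0,0,1,0,0,0,0,1,0,0,0,0,1,0,0,0,0,1,0,0,0,0,1,0,0,0,0,1,0,0,0,0,1,0,0,0,0,1,0,0,0,0,1,0,0,0,0,1]' 50;python3 - <<'E'
from h import *
s=camera("side"); save(s,"s4.png"); to(.5105,.267,.118)
a=cv2.imread("pics/s3.png"); b=cv2.imread("pics/s4.png")
m=abs(a.astype(int)-b).sum(2)>60; m[:105]=0; print(m[:, 140:220].sum())
print(m[115:200,150:190].sum())
cv2.imwrite("pics/cmp.png",np.hstack([cv2.resize(x[110:210,130:210],(390,488),interpolation=cv2.INTER_CUBIC) for x in(a,b)]))
E
```

```text
time: 6.82
position: [0.5103, 0.2668, 0.2586]
eef_rot: [[0.959, 0.284, 0.0], [0.284, -0.959, -0.0], [0.0, 0.0, -1.0]]
ft_force: [0.6, 0.3, 0.2]
grip_width: 0.0634
grip_force: 0.0
t 6.87 pos [0.5102 0.2668 0.2586] f [0.3 0.2 0.3] tq [-0.    0.01  0.03] w 0.0676 gf 0.0 yaw 16.5 tool shift mm [ 3.000e-01 -1.000e-01  1.406e+02]
199
134
```

View pics/cmp.png

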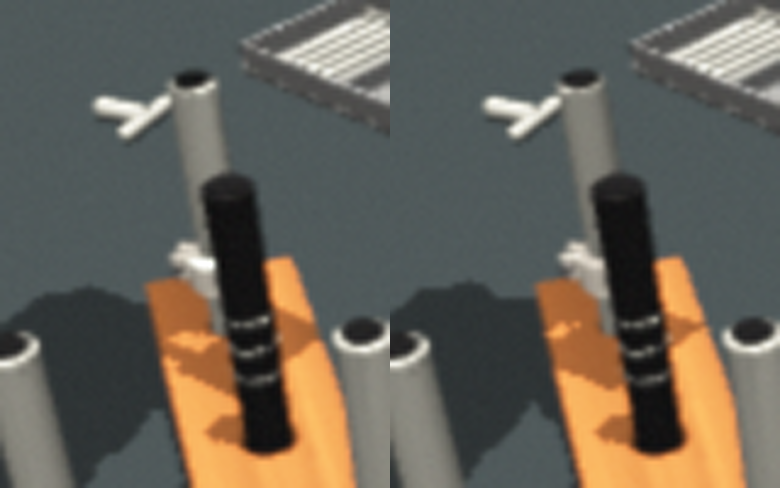

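The post (top at crop (193,80), left and right) is unmoved and still upright. I'll descend again and this time wait for the grip.

```bash
python3 -m handwheel '[0,0,20,0,1,0,0,30,0,1,0,0,30,0,1,0,0,30,0,1,0,0,25,0,1,0,0,5,0,1,0,0,0,0,0,0,0,0,0,0,0,0,0,0,0,0,0,0,0,0,0,0,0,0,0,0,0,0,0,0]' 50; python3 -m handwheel '[0,0,0,0,0,0,0,0,0,0,0,0,0,0,0,0,0,0,0,0,0,0,0,0,0,0,0,0,0,0,0,0,0,0,0,0,0,0,0,0]'
```

```text
time: 7.87
position: [0.5107, 0.267, 0.1195]
eef_rot: [[0.959, 0.284, 0.002], [0.284, -0.959, 0.0], [0.002, -0.0, -1.0]]
ft_force: [-0.1, -0.3, -0.2]
grip_width: 0.0515
grip_force: 0.0
time: 8.53
position: [0.5102, 0.2668, 0.1185]
eef_rot: [[0.959, 0.284, -0.0], [0.284, -0.959, -0.0], [-0.0, -0.0, -1.0]]
ft_force: [-0.2, 0.5, 0.4]
grip_width: 0.0217
grip_force: 49.9
```

```bash
python3 -m handwheel '[0,0,-10,0,0,0,0,-20,0,0,0,0,-30,0,0,0,0,-30,0,0,0,0,-30,0,0,0,0,-30,0,0,0,0,-10,0,0,0,0,0,0,0]'; python3 -c "
from h import *
to(.5945,-.2,.26)"
```

```text
time: 9.2
position: [0.5111, 0.2676, 0.2814]
eef_rot: [[0.959, 0.284, 0.004], [0.284, -0.959, 0.002], [0.005, -0.001, -1.0]]
ft_force: [0.5, -0.4, -3.1]
grip_width: 0.0215
grip_force: 49.9
t 9.2 pos [0.5111 0.2676 0.2814] f [ 0.5 -0.4 -3.1] tq [ 0.05 -0.02  0.01] w 0.0215 gf 49.9 yaw 16.5 tool shift mm [-52.9 472.1  20.9]
```

```bash
python3 -m handwheel '[-4,20,-1,0,0,-4,39,-1,0,0,-5,39,0,0,0,-5,39,0,0,0,-4,39,0,0,0,-5,39,0,0,0,-4,39,0,0,0,-4,39,0,0,0,-4,39,0,0,0,-4,39,0,0,0,-4,39,0,0,0,-4,39,0,0,0]'; python3 -m handwheel '[-2,20,0,0,0,0,0,0,-0.12,0,0,0,0,-0.12,0,0,0,0,-0.12,0,0,0,0,-0.12,0,0,0,0,-0.1,0,0,0,0,0,0,0,0,0,0,0]'; python3 - <<'E'
from h import *
to(.5945,-.2,.27)
p=readout.sense()["position"]
s=camera("side"); t=camera("top"); save(s,"s5.png"); save(t,"t5.png")
o=p+[0,0,-.1135+.064]
u,v=proj(s,o)[0].astype(int); print(u,v,proj(t,o))
x=max(u-60,0); y=max(v-70,0)
a=s["image"][y:y+160,x:x+130]; print(x,y)
u,v=proj(t,o)[0].astype(int); b=t["image"][v-40:v+40,u-40:u+40]
cv2.imwrite("pics/c5.png",np.hstack([cv2.resize(a[:,:,::-1],(487,600),interpolation=cv2.INTER_CUBIC),cv2.resize(b[:,:,::-1],(300,600),interpolation=cv2.INTER_CUBIC)]))
E
```

```text
time: 10.2
position: [0.5877, -0.1802, 0.2781]
eef_rot: [[0.959, 0.284, -0.003], [0.284, -0.959, 0.0], [-0.003, -0.001, -1.0]]
ft_force: [0.9, 0.1, -1.9]
grip_width: 0.0213
grip_force: 49.9
time: 10.87
position: [0.5917, -0.198, 0.2785]
eef_rot: [[0.649, 0.761, -0.003], [0.761, -0.649, 0.001], [-0.001, -0.003, -1.0]]
ft_force: [0.2, -0.6, -2.5]
grip_width: 0.021
grip_force: 49.9
t 10.87 pos [ 0.5917 -0.198   0.2785] f [ 0.2 -0.6 -2.5] tq [-0.04  0.02 -0.  ] w 0.021 gf 49.9 yaw 49.5 tool shift mm [0.3 3.5 8.5]
370 184 [[370.6024308  188.17197018]]
310 114
```

View pics/c5.png

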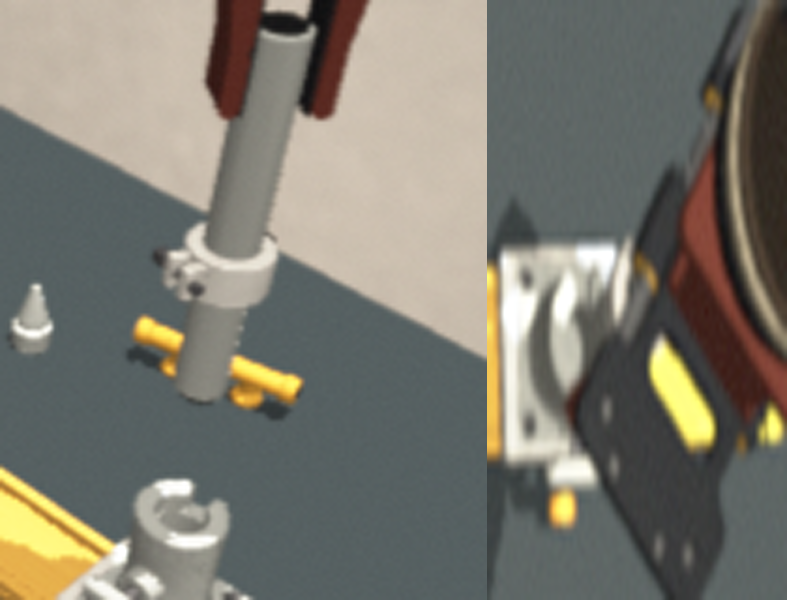

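The side view shows the post gripped above the bracket, with collar centre at about zoom (232,265), ears at (160–200, 255–295) and the lower end at (202,390). The notch is at (215,500). Next I'll estimate the yaw from the ears.

```bash
python3 - <<'E'
from h import *
s=camera("side"); p=readout.sense()["position"]; print(p)
def z(P): q=proj(s,P); return np.round((q-[310,114])*3.75).astype(int).tolist()
b=p+[0,0,-.1135]
print("bottom",z(b),"top",z(b+[0,0,.163]),"collar c",z(b+[0,0,.073]))
for d in range(-50,31,10):
    c,n=np.cos(np.radians(d)),np.sin(np.radians(d)); X=np.array([c,n,0]);Y=np.array([-n,c,0])
    print(d,"ears tip ±6",z([b-.023*X+.006*Y+[0,0,.064],b-.023*X-.006*Y+[0,0,.064]]),"key base",z(b+.017*X+[0,0,.055]))
m=np.array([.5945,-.2,.094]); 
for d in (0,3,6): print("notch",d,z(m+.016*np.array([np.cos(np.radians(d)),np.sin(np.radians(d)),0])), z(m))
E
```

```text
[ 0.59225645 -0.1979218   0.27974895]
bottom [[201, 388]] top [[281, 19]] collar c [[233, 241]]
-50 ears tip ±6 [[166, 245], [167, 263]] key base [[271, 284]]
-40 ears tip ±6 [[165, 251], [171, 270]] key base [[270, 279]]
-30 ears tip ±6 [[165, 258], [177, 276]] key base [[267, 275]]
-20 ears tip ±6 [[167, 264], [185, 282]] key base [[263, 270]]
-10 ears tip ±6 [[171, 270], [194, 287]] key base [[258, 266]]
0 ears tip ±6 [[177, 276], [204, 291]] key base [[252, 263]]
10 ears tip ±6 [[185, 282], [215, 295]] key base [[245, 260]]
20 ears tip ±6 [[194, 287], [227, 297]] key base [[238, 257]]
30 ears tip ±6 [[205, 292], [238, 298]] key base [[230, 255]]
notch 0 [[204, 496]] [[181, 513]]
notch 3 [[202, 495]] [[181, 513]]
notch 6 [[201, 494]] [[181, 513]]
```

```bash
python3 - <<'E'
from h import *
s=camera("side"); p=readout.sense()["position"]; b=p+[0,0,-.1135]
x0,y0=345,165
a=cv2.resize(s["image"][y0:y0+44,x0:x0+44,::-1],(396,396),interpolation=cv2.INTER_CUBIC); o=a.copy()
for d,col in((-20,(0,0,255)),(-5,(0,200,0)),(10,(255,0,0))):
    c,n=np.cos(np.radians(d)),np.sin(np.radians(d)); X=np.array([c,n,0])
    for r in(.017,.0205,.024):
        q=(proj(s,b-r*X+[0,0,.064])[0]-[x0,y0]+.5)*9; cv2.circle(o,tuple(q.astype(int).tolist()),3,col,-1)
cv2.imwrite("pics/ear.png",np.hstack([a,o]))
E
```

```text
(no output)
```

View pics/ear.png

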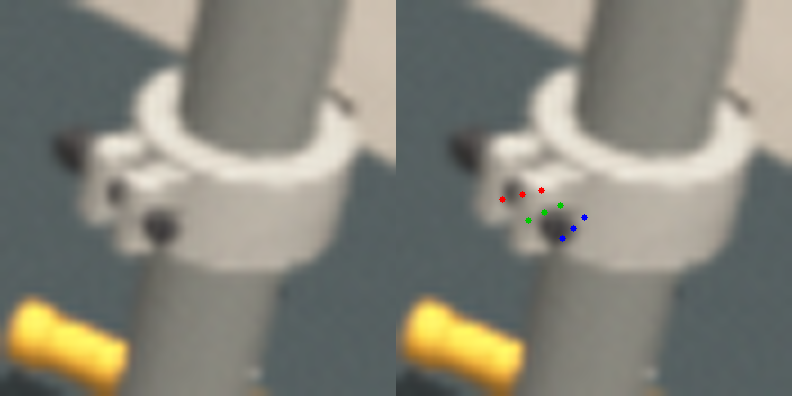

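Close view: the clamp screw's ends are at (75,150) and (160,228), its middle is at (117,189), and the dark key line is at (342,100). That suggests a post yaw near -25°. I'll compute it.

```bash
python3 - <<'E'
from h import *
s=camera("side"); p=readout.sense()["position"]; b=p+[0,0,-.1135]
q=lambda P:((proj(s,P)[0]-[345,165]+.5)*9).round().astype(int).tolist()
for d in range(-45,1,5):
    c,n=np.cos(np.radians(d)),np.sin(np.radians(d)); X=np.array([c,n,0]);Y=np.array([-n,c,0])
    print(d,"mid",q(b-.0205*X+[0,0,.064]),q(b-.022*X+[0,0,.064]),"ends",q(b-.0205*X+.011*Y+[0,0,.064]),q(b-.0205*X-.011*Y+[0,0,.064]),"line",q(b+.017*X+[0,0,.073]),q(b+.017*X+[0,0,.068]))
to(.5945,-.2,.27)
E
```

```text
-45 mid [107, 161] [98, 160] ends [99, 121] [116, 202] line [362, 125] [356, 151]
-40 mid [109, 167] [100, 167] ends [95, 127] [124, 209] line [360, 120] [354, 146]
-35 mid [112, 174] [103, 174] ends [92, 134] [133, 215] line [357, 114] [351, 140]
-30 mid [116, 180] [107, 181] ends [90, 141] [143, 222] line [353, 109] [347, 135]
-25 mid [121, 187] [112, 188] ends [89, 148] [154, 228] line [349, 104] [343, 130]
-20 mid [127, 193] [118, 195] ends [89, 155] [165, 233] line [344, 99] [337, 125]
-15 mid [133, 200] [125, 202] ends [90, 162] [178, 238] line [338, 94] [331, 120]
-10 mid [141, 206] [133, 209] ends [93, 170] [190, 243] line [331, 89] [325, 115]
-5 mid [149, 211] [142, 215] ends [96, 177] [203, 246] line [324, 85] [318, 111]
0 mid [158, 217] [152, 221] ends [101, 185] [217, 250] line [316, 80] [310, 106]
t 11.12 pos [ 0.5925 -0.1979  0.2803] f [-0.1  0.5 -2.8] tq [-0.03 -0.01  0.  ] w 0.0211 gf 49.9 yaw 49.6 tool shift mm [-0.3  2.9 10.3]
```

```bash
python3 -m handwheel '[0,3,0,-0.11,0,0,0,0,-0.11,0,0,0,0,-0.11,0,0,0,0,-0.1,0,0,0,20,0,0,0,0,20,0,0,0,0,0,0,0,0,0,0,0,0]'; python3 -c "
from h import *
to(.5945,-.2,.2)
s=camera('side'); save(s,'s6.png'); to(.5945,-.2,.2)"
```

```text
time: 11.78
position: [0.5942, -0.1999, 0.24]
eef_rot: [[0.27, 0.963, -0.002], [0.963, -0.27, 0.0], [-0.0, -0.002, -1.0]]
ft_force: [-0.2, -0.4, -2.0]
grip_width: 0.0219
grip_force: 49.9
t 11.78 pos [ 0.5942 -0.1999  0.24  ] f [-0.2 -0.4 -2. ] tq [-0.08 -0.08 -0.03] w 0.0219 gf 49.9 yaw 74.3 tool shift mm [-0.   0.4 39.9]
t 11.83 pos [ 0.595  -0.1999  0.2411] f [-0.3 -0.2 -2.2] tq [-0.07 -0.08  0.06] w 0.0213 gf 49.9 yaw 74.3 tool shift mm [-0.2 -0.4 41.1]
```

```bash
python3 -m handwheel '[0,0,15,0,0,0,0,12,0,0,0,0,5,0,0,0,0,5,0,0,0,0,5,0,0,0,0,5,0,0,0,0,4,0,0,0,0,0,0,0]'; python3 -c "
from h import *
to(.5945,-.2,.1525)"
```

```text
time: 12.5
position: [0.5946, -0.1999, 0.1888]
eef_rot: [[0.27, 0.963, -0.001], [0.963, -0.27, 0.0], [-0.0, -0.001, -1.0]]
ft_force: [0.4, -0.1, -1.7]
grip_width: 0.0217
grip_force: 49.9
t 12.5 pos [ 0.5946 -0.1999  0.1888] f [ 0.4 -0.1 -1.7] tq [-0.07 -0.06  0.01] w 0.0217 gf 49.9 yaw 74.4 tool shift mm [-0.1 -0.  36.3]
```

Entered cleanly. I'll go on down past the tongue's contact height.

```bash
python3 -m handwheel '[0,0,8,0,0,0,0,8,0,0,0,0,6,0,0,0,0,3,0,0,0,0,3,0,0,0,0,2,0,0,0,0,0,0,0]'; python3 -c "
from h import *
to(.5945,-.2,.1525)"
```

```text
time: 13.08
position: [0.5947, -0.1998, 0.1591]
eef_rot: [[0.27, 0.963, -0.001], [0.963, -0.27, 0.0], [0.0, -0.001, -1.0]]
ft_force: [-0.7, 0.1, -2.7]
grip_width: 0.0216
grip_force: 49.9
t 13.08 pos [ 0.5947 -0.1998  0.1591] f [-0.7  0.1 -2.7] tq [-0.06 -0.06 -0.01] w 0.0216 gf 49.9 yaw 74.4 tool shift mm [-0.2 -0.1  6.6]
```

```bash
python3 -m handwheel '[0,0,2,0,0,0,0,2,0,0,0,0,1,0,0,0,0,1,0,0,0,0,1,0,0,0,0,0,0,0]'; python3 -c "
from h import *
to(.5945,-.2,.1525)"
```

```text
time: 13.58
position: [0.5949, -0.1999, 0.1527]
eef_rot: [[0.27, 0.963, 0.0], [0.963, -0.27, -0.0], [-0.0, 0.0, -1.0]]
ft_force: [-0.4, -0.2, -1.9]
grip_width: 0.0214
grip_force: 49.9
t 13.58 pos [ 0.5949 -0.1999  0.1527] f [-0.4 -0.2 -1.9] tq [-0.1  -0.1   0.01] w 0.0214 gf 49.9 yaw 74.4 tool shift mm [-0.2 -0.3  0.2]
```

```bash
python3 -m handwheel '[0,0,1,0,0,0,0,1,0,0,0,0,0,0,0,0,0,0,0,0]'; python3 -c "
from h import *
to(.5945,-.2,.1525)"
```

```text
time: 13.92
position: [0.5952, -0.1999, 0.1525]
eef_rot: [[0.27, 0.963, 0.001], [0.963, -0.27, -0.001], [-0.001, 0.002, -1.0]]
ft_force: [-3.7, 1.1, 10.3]
grip_width: 0.0213
grip_force: 50.0
t 13.92 pos [ 0.5952 -0.1999  0.1525] f [-3.7  1.1 10.3] tq [0.13 1.1  0.03] w 0.0213 gf 50.0 yaw 74.4 tool shift mm [-0.3 -0.7  0. ]
```

```bash
python3 -m handwheel '[-0.1,-0.4,0.2,0,0,0,0,0,0,0,0,0,0,0,0,0,0,0,0,0,0,0,0,0,0,0,0,0,0,0]'; python3 - <<'E'
from h import *
to(.5945,-.2,.1525)
s=camera("side"); to(.5945,-.2,.1525)
u,v=proj(s,[.5945,-.2,.1])[0].astype(int); print(u,v)
cv2.imwrite("pics/fin.png",cv2.resize(s["image"][v-50:v+40,u-60:u+60,::-1],(800,600),interpolation=cv2.INTER_CUBIC))
E
```

```text
time: 14.42
position: [0.5951, -0.1998, 0.1525]
eef_rot: [[0.27, 0.963, 0.002], [0.963, -0.27, -0.001], [-0.001, 0.002, -1.0]]
ft_force: [-3.7, 0.5, 12.4]
grip_width: 0.0215
grip_force: 50.0
t 14.42 pos [ 0.5951 -0.1998  0.1525] f [-3.7  0.5 12.4] tq [ 0.08  0.98 -0.02] w 0.0215 gf 50.0 yaw 74.4 tool shift mm [-0.3 -0.5 -0. ]
t 14.47 pos [ 0.5951 -0.1999  0.1525] f [-3.8 -0.  10.7] tq [0.11 0.91 0.  ] w 0.021 gf 50.0 yaw 74.4 tool shift mm [-0.3 -0.6 -0. ]
358 248
```

View pics/fin.png

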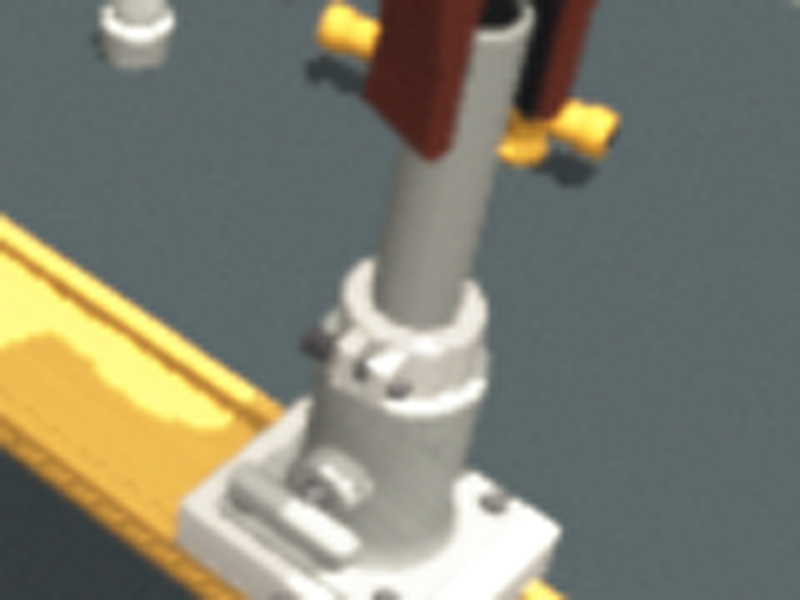

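The collar sits flush on the rim with its ears over the wing bolt, so it is home. I'll press slightly more for margin and hand in.

```bash
python3 -m handwheel '[0,0,0.2,0,0,0,0,0,0,0,0,0,0,0,0,0,0,0,0,0]'; python3 -c "
from h import *
to(.5945,-.2,.1525); print(workorder.job_done())"
```

```text
time: 14.8
position: [0.5951, -0.1999, 0.1525]
eef_rot: [[0.27, 0.963, 0.002], [0.963, -0.27, -0.001], [-0.001, 0.002, -1.0]]
ft_force: [-4.4, 1.0, 13.4]
grip_width: 0.0211
grip_force: 50.0
t 14.8 pos [ 0.5951 -0.1999  0.1525] f [-4.4  1.  13.4] tq [0.12 1.11 0.03] w 0.0211 gf 50.0 yaw 74.4 tool shift mm [-0.3 -0.6 -0. ]
the job is handed in; nothing more can be done
None
```

The post is in the bracket with its tongue in the notch and the collar fully home, still gripped and pressed down at about 13 N; I handed it in at 14.8 s (the first grip closed too late and came up empty, but the second held).

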